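# Extend the sanding cradle one hole and lay the rail in

## Robot

A 7-joint arm with a two-finger parallel gripper is mounted at the origin on the work surface. World frame = base frame: x ahead of the robot, y to its left, z up, the work surface at z = 0. Lengths are in m, angles in rad, forces in N, time in s.
With the tool pointing down it reaches from about 0.4 to 0.85 m from the base axis. Payload 10.4 kg.
Tool frame: the origin (TCP) lies between the finger pads; the fingertips stand 22 mm ahead of it and the grasp point (between the pads) lies 3 mm ahead of it; z points along the fingers, y is the line along which they close (so a half turn about z gives the same grasp; the last joint's range is limited). The gripper opens to 85 mm and grips with 20 to 120 N. Pads are 22 mm wide; open, the fingers measure 114 mm over their backs; the gripper's body (76 mm by 85 mm) begins 54 mm behind the grasp point. The pads swing forward as they close: fully open they stand 13 mm farther back than shut.
Start: joints at [-1.125, 0.332, -0.065, 1.46, 0.022, 1.35, -0.088], TCP at [0.282, 0.558, 0.253] pointing down, gripper open.
Joint ranges: [-2.6, 2.6], [-0.5, 2.12], [-1.47, 1.34], [0.16, 2.42], [-1.27, 4.41], [0.06, 2.06], [-2.6, 2.6]. Speed limits (rad/s): [2.22, 2.22, 2.79, 2.79, 3.14, 3.14, 3.14].

## Interface

Orientations are given as [roll, pitch, yaw] about the fixed x, y, z axes, in that order (R = Rz(yaw) Ry(pitch) Rx(roll)).
In Python, from bench import goto, servo_line, move_j, grip, pause, ik, get_state, camera, IKError, sign_off, search_frame gives the robot as it stands. Calls block until the motion is done:
- goto(position, orientation): joint-space move of the TCP to a pose.
- servo_line(position, rot=None, velocity=0.15): straight line of the TCP; rot=None keeps the orientation; velocity is the mean speed in m/s.
- move_j(angles): joint-space move.
- grip(opening): opening from 0.0 (shut) to 1.0 (fully open); the grip force is fixed at half the most; returns when the fingers have stopped.
- pause(seconds).
- ik(position, orientation): joint angles nearest the present ones, or None.
- get_state(): the state.
- camera(name): name is "side" or "top"; returns a dict with "frame" (420x560x3 uint8, red, green, blue), "intrinsics" (3x3 intrinsics, pixels), "origin" and "rotation" of the camera in the world. Camera axes: x right, y up, looking along -z (the intrinsics and any distortion apply to the point x, -y, -z); pixel columns grow to the right and rows downward; lengths in m; the calibration is good to about 2 mm. A picture is of the moment at which its call begins. There is no depth.
A pose or a line that the arm cannot do raises IKError and nothing moves.
- sign_off(): hands the job in; it is judged then, once.
Trained networks look in a picture, given as the dict that the camera call returned (one of the last four; its "shot" number tells which), for a name from the list of things; names that differ only in an ending like _2 or _b are one class to them, and where a whole thing is asked for, a point or a joint stands for the part that bears it (a point fixed in the world has none). Each returns a list of dicts, best first, with "p" (0 to 1); they miss things now and then, are a little off and sometimes report something else, mostly with a low value. They report only what shows in the picture. A call takes as long as a camera call. They do not tell look-alikes from the thing itself.
- search_frame(picture, label): "location" ([x, y, z] in m, in world coordinates, good to about 4 mm: the middle of the surface that is visible of it).
The state is a dict: "time_s": time; "qpos": joint angles; "joint_vel": joint speeds; "joint_torque": joint torques, N m; "ee_pos": TCP position; "ee_rot": TCP orientation; "force": force on the tool from outside, world axes, zero at the start; "torque": the same for the moment, N m; "gripper_width": opening from 0.0 (shut) to 1.0 (fully open); "finger_force": force on a finger pad.
Only numpy, scipy, OpenCV 4.12 (cv2) and the standard library are available. Lean on these libraries where they do the work, as an engineer would, in place of code of your own. Each camera call takes 0.05 s, during which the arm holds its last target. There are 200 camera calls.

## Task

The sanding cradle is set too short for the long wooden rail. Squeeze the sprung button on its tube in flush, slide the sleeve out until the button pops up in the next hole, feeling for it and stopping there without forcing the sleeve against the popped button, then pick up the long rail and set it down (do not drop it) flat on the cradle's two ledges, between the end stops. Leave the short offcut and everything else on the bench where it is.

Things in the scene. Friction and masses are not known exactly. Their poses are not given: they have to be found in the camera images.
- cradle: Extending sanding cradle fixed to the bench: dark steel base plate 80 x 340 mm, top 12 mm above the bench, and above it a level square aluminium tube along the cradle's y axis, tube axis 56 mm and tube top 72 mm above the bench. Origin on the bench below the tube axis; x across the tube towards the button's side, z up. +y is the way the sleeve is drawn out.
- sleeve (a joint): Travel of the outer sleeve along cradle +y, m: 0 as found (button in first hole), hard end about 0.086. A 32 x 32 mm tube on the fixed inner tube, friction 2.5 N; it carries the right ledge and stop. The next hole, drilled by hand and hidden beside the left ledge, meets the button at 42 to 70 mm of travel, place unknown. Holes 13 mm wide: 1.5 mm play either way with the button in.
- button (a joint): How far the button is pressed in, m: 0 out (4 mm proud), 0.004 flush. Round-ended steel button 10 mm across in the fixed inner tube, so it does not travel with the sleeve. Polished; its spring takes 3.5 N out, 5 N flush, 6 N under the wall. Out, it locks the sleeve: more than 12 N between the two damages them.
- button_tip (a point): Outer end of the button, on the tube's +x side, at tube-axis height, 20 mm from the axis when out, at cradle y = -20 mm, amid 84 mm of free tube. A flat pad squeezed across the hole presses it flush; then 5 to 10 N along +y wedges its round end under the sleeve wall. There it stays in by itself, the sleeve slides freely, and at the next hole it springs out and blocks the sleeve.
- left_stop (a point): Foot of the fixed left end stop: middle of its face at ledge-top level, cradle y = -100 mm. Both ledges: tops 82 mm above the bench, 42 mm long in y from their stop towards each other, 56 mm wide in x, with an 8 mm high lip along each side, 44 mm clear between the lips. Stops rise to 96 mm above the bench.
- right_stop (a point): Foot of the right end stop, on the sleeve and moving with it: middle of its face at ledge-top level, cradle y = +68 mm when the sleeve is at 0.
- ledge_mid (a point): Fixed point at the ledges' top level, 82 mm above the bench over the cradle's origin; axes as the cradle's.
- rail: The long wooden rail: pale wood, 28 mm wide (x), 204 mm long (y), 36 mm tall (z), 0.10 to 0.19 kg. Origin at the centre of its underside. Lies on the bench on the robot's side of the cradle, either left or right.
- offcut: Short offcut of the same wood and section, only 130 mm long; not to be used. Origin at the centre of its underside.
- tin: Bystander: flat round steel tin, 54 mm across, 32 mm tall, lying between the two wooden pieces. Leave it alone.
- glue: Bystander: glue bottle, 60 mm across, 170 mm tall. Leave it alone.
- sandblock: Bystander: cork sanding block 115 x 62 x 35 mm. Leave it alone.
- screwdriver: Bystander: screwdriver, 200 mm long, lying down. Leave it alone.
- hammer: Bystander: hammer, 260 mm long, lying down. Leave it alone.
Not all that is in view belongs to the job. What is shaped like the rail but green or purple is not meant.

How it is judged:
By the outcome, as a careful person would: the job done as asked, in the order asked, and still so for the second after the job is handed in, with the robot touching nothing.
It also fails if it takes over 54 s, if anything falls off the work surface, if the arm or the gripper's body presses on something with over 40 N, if the wrist force passes 120 N, or if a joint passes its speed limit or range.

## Working session

There is one attempt and no reset: what is moved stays moved. The work goes in short steps, each a Python script; the robot and the scene stay as the last script left them, time stands still between calls to the robot, and variables do not carry over. Pictures are saved under pics/ and viewed, at most 10 in all, crops included, and the job is handed in when it is done.

```bash
ls; mkdir -p pics; python3 - <<'E'
from bench import *
import cv2
s=get_state();print(s['time_s'],s['ee_pos'],s['ee_rot'],s['force'],s['gripper_width'])
for n in('top','side'):
    c=camera(n);cv2.imwrite(f'pics/{n}0.png',c['frame'][:,:,::-1]);print(n,c['intrinsics'],c['origin'],c['rotation'],c.keys())
    for l in['cradle','sleeve','button_tip','left_stop','right_stop','rail','offcut','tin','glue']:
        print(l,[(round(d['p'],2),[round(float(v),3) for v in d['location']]) for d in search_frame(c,l)][:4])
print(get_state()['time_s'])
E
```

```text
pics
0.0 [0.28222723 0.55724612 0.25254111] [-3.14017854e+00  7.44107626e-05  2.67280624e+00] [ 0.45581304 -0.46686211 -0.29527523] 0.9993702926598313
top [[403.36445365   0.         284.53354436]
 [  0.         403.36445365 210.27826346]
 [  0.           0.           1.        ]] [ 0.2314091  -0.09857612  1.21988503] [ 2.01481817e-01 -2.42640673e-04 -1.61983510e+00] dict_keys(['frame', 'intrinsics', 'origin', 'rotation', 'shot'])
cradle [(0.57, [0.644, 0.01, 0.054]), (0.48, [0.421, 0.154, 0.036])]
sleeve []
button_tip []
left_stop [(0.68, [0.433, -0.448, 0.023])]
right_stop [(0.71, [0.65, 0.051, 0.071])]
rail [(0.7, [0.269, -0.26, 0.032]), (0.62, [0.353, -0.612, 0.038]), (0.57, [0.436, -0.165, 0.04]), (0.56, [0.22, 0.262, 0.037])]
offcut [(0.66, [0.422, 0.158, 0.038])]
tin [(0.67, [0.397, -0.006, 0.031])]
glue [(0.22, [0.381, 0.416, 0.023])]
side [[390.66621458   0.         279.82450177]
 [  0.         390.66621458 219.3706657 ]
 [  0.           0.           1.        ]] [ 0.10288518 -1.06115783  0.88852505] [ 0.90539968 -0.01541003 -0.33441443] dict_keys(['frame', 'intrinsics', 'origin', 'rotation', 'shot'])
cradle [(0.82, [0.64, -0.044, 0.048])]
sleeve [(0.71, [0.643, 0.059, 0.075])]
button_tip []
left_stop []
right_stop [(0.67, [0.65, 0.052, 0.071])]
rail [(0.96, [0.357, -0.628, 0.037]), (0.86, [0.225, 0.242, 0.033]), (0.64, [0.26, -0.269, 0.033]), (0.6, [0.435, -0.185, 0.03])]
offcut [(0.52, [0.421, 0.142, 0.035])]
tin [(0.7, [0.398, -0.015, 0.029])]
glue [(0.68, [0.596, 0.326, 0.08]), (0.53, [0.645, 0.057, 0.074])]
1.0
```

View pics/top0.png

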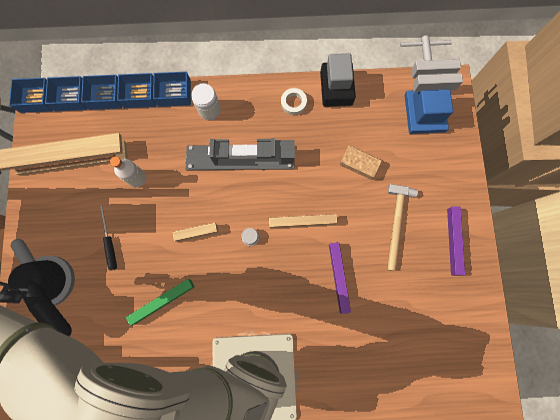

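View pics/side0.png

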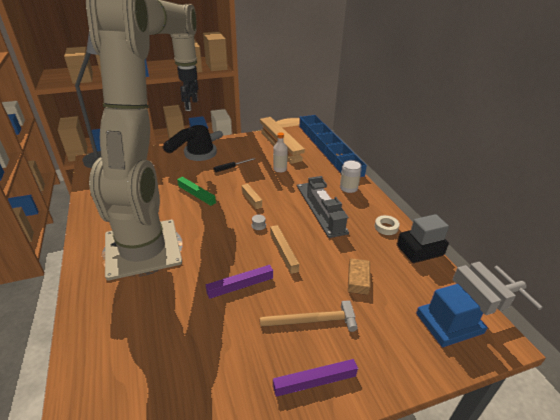

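Candidates for the rail are the pale long piece at top (303,221), the pale short offcut at (195,232), green at (160,302), and purple at (340,278) and (456,241). The description points to the one at (303,221). I'll crop in close on that and on the cradle.

```bash
python3 - <<'E'
import cv2,numpy as np
t=cv2.imread('pics/top0.png');s=cv2.imread('pics/side0.png')
a=cv2.resize(t[125:245,170:350],(800,533),interpolation=cv2.INTER_CUBIC)
b=cv2.resize(s[165:280,240:390],(782,600),interpolation=cv2.INTER_CUBIC)
cv2.imwrite('pics/ca.png',a);cv2.imwrite('pics/cb.png',b)
E
```

```text
(no output)
```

View pics/ca.png

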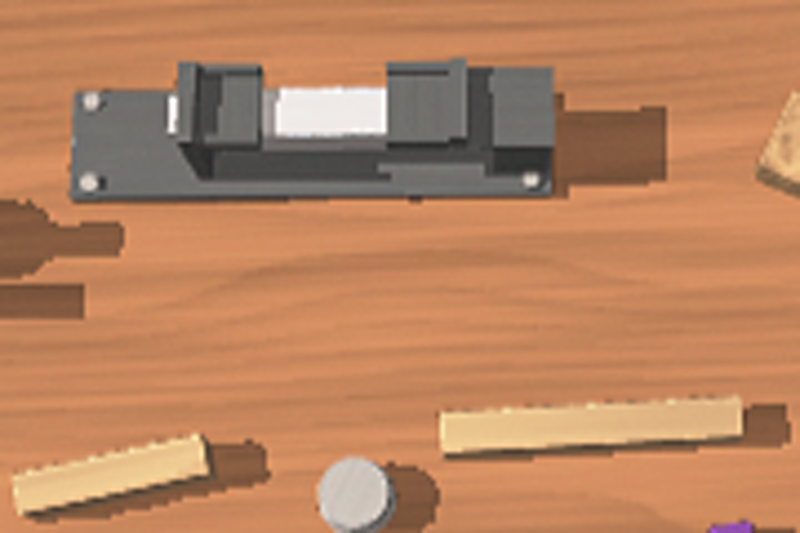

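View pics/cb.png

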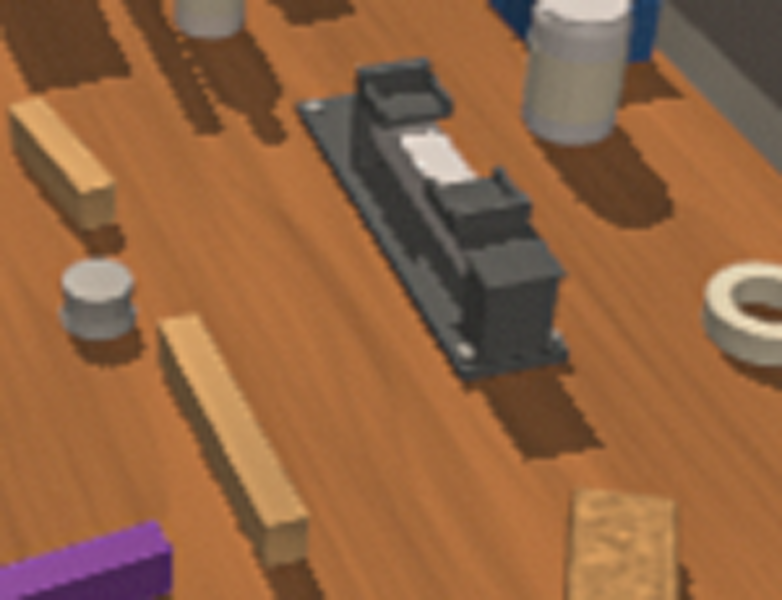

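The top crop shows the cradle base plate from (75,90) to (552,200). The clamp block is at the right end, and the left ledge and stop are at (387–467,65). The right ledge and stop are at (180–262,65), with the sleeve end poking out at (170,115). So cradle +y is image left, which is world +y, and the button is on the hidden far side (+x). The rail is the long pale piece at (440–742,398–455) and the offcut is the short one at (15–210,435–515). The side crop agrees. Next I'll fit both poses using the two views.

```bash
cat > cam.py <<'E'
import numpy as np
from scipy.spatial.transform import Rotation as Ro
from scipy.optimize import least_squares
def proj(c,P):
    R=Ro.from_euler('xyz',c['rotation']).as_matrix();q=(np.atleast_2d(P)-c['origin'])@R
    K=c['intrinsics'];return np.c_[K[0,2]+K[0,0]*q[:,0]/-q[:,2],K[1,2]-K[1,1]*q[:,1]/-q[:,2]]
def place(p,L):
    L=np.array(L,float);c,s=np.cos(p[2]),np.sin(p[2])
    return np.c_[p[0]+c*L[:,0]-s*L[:,1],p[1]+s*L[:,0]+c*L[:,1],L[:,2]]
E
cat > fit.py <<'E'
from bench import *
from cam import *
ct,cs=camera('top'),camera('side')
T=lambda a:np.array([170,125])+(np.array(a,float)+.5)/(800/180)-.5
S=lambda a:np.array([240,165])+(np.array(a,float)+.5)/(782/150)-.5
# cradle
Lt=[[.028,.026,.09],[.028,-.058,.09],[.028,.068,.096],[.028,-.1,.096]]
Ut=T([[262,66],[387,64],[197,63],[451,60]])
Pt=[[.04,.17,.012],[-.04,.17,.012],[-.04,-.17,.012]];UPt=T([[77,90],[71,199],[551,199]])
Ps=[[-.04,.17,.012],[-.04,-.17,.012],[.04,-.17,.012]];UPs=S([[299,104],[464,374],[567,350]])
Ls=[[-.028,.026,.09],[-.028,-.058,.09]];Us=S([[376,124],[427,182]])
def res(p):
    o=np.array([0,p[3],0]);
    return np.r_[proj(ct,place(p,Lt))-Ut,proj(ct,place(p,Pt+o))-UPt,proj(cs,place(p,Ps+o))-UPs,proj(cs,place(p,Ls))-Us].ravel()
r=least_squares(res,[.65,0,0,0],loss='soft_l1',x_scale=[.01,.01,.01,.01]);print('cradle',r.x.round(4));print(res(r.x).reshape(-1,2).round(1).tolist())
# rail, free top height
Rt=[[.014,.102],[.014,-.102]];URt=T([[440,413],[742,398]])
Rs=[[-.014,.102],[.014,.102],[.014,-.102],[-.014,-.102]];URs=S([[159,330],[200,318],[306,517],[262,530]])
def res2(p):
    f=lambda L:np.c_[np.array(L),np.full(len(L),p[3])]
    return np.r_[proj(ct,place(p,f(Rt)))-URt,proj(cs,place(p,f(Rs)))-URs].ravel()
r=least_squares(res2,[.436,-.17,0,.036],loss='soft_l1',x_scale=.01);print('rail',r.x.round(4));print(res2(r.x).reshape(-1,2).round(1).tolist())
print(get_state()['time_s'])
E
python3 fit.py
```

```text
cradle [ 0.6558  0.0199 -0.043  -0.0007]
[[0.1, -0.3], [0.3, 0.0], [0.2, -0.3], [0.0, 0.1], [-0.2, 0.2], [0.1, -0.0], [1.0, -0.7], [-0.8, -0.5], [-1.2, -0.4], [0.3, 0.2], [0.6, -2.1], [-0.9, -0.7]]
rail [ 0.4409 -0.1639 -0.005   0.0308]
[[-0.0, -0.4], [-0.1, 0.0], [-0.3, -1.1], [-0.5, -0.3], [0.2, 0.9], [0.1, 0.4]]
1.1
```

```bash
cat > h.py <<'E'
from bench import *
from cam import *
CR=np.array([.6558,.0199,-.043])
def W(x,y,z): return place(CR,[[x,y,z]])[0]
def inC(p):
    c,s=np.cos(CR[2]),np.sin(CR[2]);d=np.array(p[:2])-CR[:2];return np.array([c*d[0]+s*d[1],-s*d[0]+c*d[1]])
ROT=[np.pi,0,np.pi/2+CR[2]]
def F(n=5):
    # mean force in cradle axes
    f=[]
    for _ in range(n): f.append(get_state()['force']); 
    f=np.mean(f,0);return np.r_[np.array([np.cos(CR[2])*f[0]+np.sin(CR[2])*f[1],-np.sin(CR[2])*f[0]+np.cos(CR[2])*f[1]]),f[2]]
def st(m=''):
    s=get_state();print(m,'t',round(s['time_s'],2),'C',(inC(s['ee_pos'])*1e3).round(1),'z',round(s['ee_pos'][2]*1e3,1),'F',F().round(2),'w',round(s['gripper_width'],3),'ff',np.round(s['finger_force'],1))
E
python3 - <<'E'
from h import *
print(ik(W(0,-.02,.2),ROT),ik(W(0,-.02,.059),ROT),ik([.441,-.164,.03],[np.pi,0,np.pi/2-.005]),ik(W(0,.02,.12),ROT))
goto(W(0,-.02,.16),ROT);st('above')
for _ in range(3): st()
servo_line(W(0,-.02,.059),velocity=.12);st('down')
cv=camera('side')['frame']
import cv2;cv2.imwrite('pics/s1.png',cv2.resize(cv[120:300,220:400,::-1],(600,600),interpolation=cv2.INTER_CUBIC))
E
```

```text
[-0.46391803  0.4646046   0.54049857  1.47071049 -0.24353966  1.27348759
  0.05815903] [-0.43539395  0.60453582  0.49694782  1.5925676  -0.32220235  1.02695983
  0.11236149] [-0.4467432   0.33958404  0.79494117  2.11097199 -0.33244541  0.81622199
  0.54603128] [-0.49352682  0.53740837  0.496212    1.54152317 -0.27258635  1.13201681
  0.01700183]
above t 3.51 C [  0.  -18.4] z 160.0 F [-0.97  0.93  0.46] w 1.004 ff 0.0
 t 3.51 C [  0.  -18.4] z 160.0 F [-0.97  0.93  0.46] w 1.004 ff 0.0
 t 3.51 C [  0.  -18.4] z 160.0 F [-0.97  0.93  0.46] w 1.004 ff 0.0
 t 3.51 C [  0.  -18.4] z 160.0 F [-0.97  0.93  0.46] w 1.004 ff 0.0
down t 4.5 C [  0.6 -20. ] z 59.9 F [-0.62  0.89 -0.23] w 0.998 ff 0.0
```

View pics/s1.png

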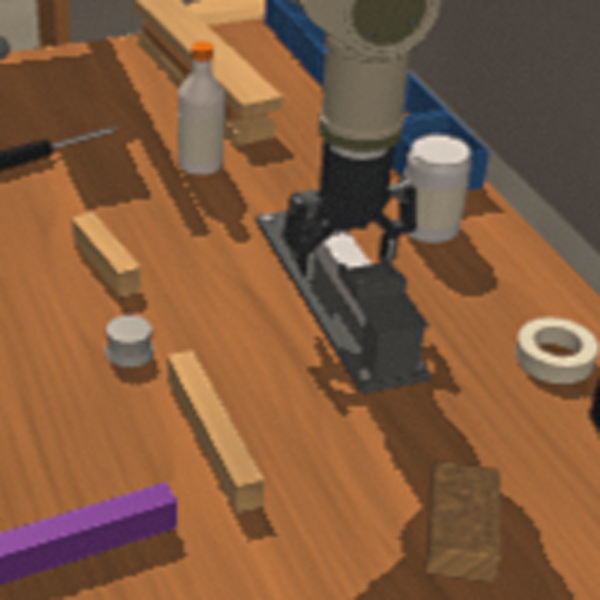

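The fingers straddle the tube at crop (350,230) with nothing touched. Closing now.

```bash
cat >> h.py <<'E'
def Fm(n=4,dt=.01):
    a=[]
    for _ in range(n): a.append(F(1)); pause(dt)
    return np.mean(a,0)
E
python3 - <<'E'
from h import *
b=Fm();print('bias',b)
grip(0.0);st('grip');print(Fm()-b)
p=np.array(get_state()['ee_pos']);t=get_state()['time_s']
print('ft',get_state()['torque'])
servo_line(p+np.array([np.sin(-CR[2]),np.cos(CR[2]),0])*.0005,velocity=.02);print(get_state()['time_s']-t,Fm()-b);st()
E
```

```text
bias [ 0.33460416 -0.46035296  0.31174273]
grip t 5.12 C [  1.9 -19.9] z 60.0 F [ 9.48 -0.49  0.02] w 0.367 ff 63.7
[ 8.85512618 -0.10485145 -0.95931004]
ft [-0.04530875 -1.09148283  0.21433627]
0.2582999999999993 [ 1.21157943 -1.65276229 -1.82839637]
 t 5.44 C [  2.  -19.9] z 60.0 F [ 1.84 -2.32 -1.45] w 0.363 ff 63.5
```

```bash
cat >> h.py <<'E'
YV=np.array([-np.sin(CR[2]),np.cos(CR[2]),0])
def cy(): return inC(get_state()['ee_pos'])[1]
E
python3 - <<'E'
from h import *
s=get_state();y0=cy();p=np.array(s['ee_pos']);cmd=0.0;print(s['time_s'],y0)
for i in range(14):
    cmd+=.0005 if i<12 else .001
    servo_line(p+YV*cmd,velocity=.03)
    d=cy()-y0;f=F()[1];print(round(cmd*1e3,2),round(d*1e3,2),round(f,2))
    if f<-10.5 or d>.004: break
st()
E
```

```text
5.4417 -0.019935097624167186
0.5 0.05 -3.86
1.0 0.7 -4.48
1.5 1.53 -3.42
2.0 2.09 -3.8
2.5 2.58 -3.77
3.0 3.04 -3.42
3.5 3.47 -3.6
4.0 3.8 -4.11
4.5 4.13 -5.96
 t 7.69 C [  2.  -15.8] z 59.9 F [ 0.53 -5.96 -0.21] w 0.364 ff 63.2
```

```bash
python3 - <<'E'
from h import *
y0=-.019935;p=np.array(get_state()['ee_pos'])-YV*(cy()-y0);cmd=.0045
for i in range(12):
    cmd+=.0005
    servo_line(p+YV*cmd,velocity=.03)
    d=cy()-y0;f=F()[1];print(round(cmd*1e3,2),round(d*1e3,2),round(f,2))
    if f<-10 or d>.008: break
st()
E
```

```text
5.0 4.51 -5.95
5.5 4.75 -6.01
6.0 5.15 -6.17
6.5 5.95 -6.16
7.0 7.01 -4.66
7.5 7.84 -3.18
8.0 8.34 -3.93
 t 9.44 C [  2.  -11.6] z 60.0 F [ 0.18 -3.93 -0.84] w 0.366 ff 62.9
```

```bash
python3 - <<'E'
from h import *
y0=-.019935;p=np.array(get_state()['ee_pos'])-YV*(cy()-y0)
servo_line(p+YV*.038,velocity=.04);st();cmd=.038
while cmd<.075:
    cmd+=.0008
    servo_line(p+YV*cmd,velocity=.03)
    d=cy()-y0;f=F()[1];print(round(cmd*1e3,1),round(d*1e3,2),round(f,2))
    if f<-6.6 : break
    if get_state()['time_s']>24: break
st()
E
```

```text
t 10.34 C [ 1.9 18.9] z 59.9 F [-1.58 -0.84  0.52] w 0.367 ff 63.0
38.8 38.91 -1.86
39.6 39.33 -3.81
40.4 40.26 -3.51
41.2 41.25 -2.9
42.0 42.11 -3.4
42.8 42.89 -2.27
43.6 43.65 -3.84
44.4 44.54 -2.69
45.2 45.33 -2.72
46.0 46.05 -2.44
46.8 46.87 -2.78
47.6 47.71 -1.87
48.4 48.49 -3.57
49.2 49.28 -3.19
50.0 50.14 -3.8
50.8 50.92 -2.9
51.6 51.71 -3.85
52.4 52.56 -2.47
53.2 53.32 -3.08
54.0 54.09 -2.92
54.8 54.84 -3.19
55.6 55.77 -2.81
56.4 56.51 -3.05
57.2 57.28 -2.99
58.0 58.12 -2.47
58.8 58.92 -2.65
59.6 59.7 -2.46
60.4 60.57 -2.13
61.2 61.37 -3.16
62.0 62.34 -3.01
62.8 63.45 -1.26
63.6 64.26 -1.07
64.4 65.47 0.61
65.2 67.11 3.0
66.0 67.51 1.62
66.8 67.76 -0.2
67.6 68.09 -1.25
68.4 68.66 -1.52
69.2 69.43 -1.47
70.0 70.22 -2.38
70.8 71.03 -1.86
71.6 71.43 -3.45
72.4 71.59 -4.81
73.2 71.77 -4.99
74.0 71.93 -8.2
 t 21.59 C [ 1.7 52. ] z 60.0 F [-6.64 -8.2   3.43] w 0.361 ff 63.7
```

The block came at 71.5 mm, after the camming signature of the button springing out at about 67 mm. I'll relieve the load, release, lift and look.

```bash
python3 - <<'E'
from h import *
y0=-.019935;p=np.array(get_state()['ee_pos'])-YV*(cy()-y0)
servo_line(p+YV*.0703,velocity=.03);st()
grip(0.9);st()
q=np.array(get_state()['ee_pos']);servo_line(q+[0,0,.09],velocity=.2);st()
goto([.441,-.164,.14],[np.pi,0,np.pi/2-.005]);st()
import cv2
for n in('top','side'):
    c=camera(n);f=c['frame'][:,:,::-1];cv2.imwrite(f'pics/{n}2.png',f)
    print(n,[(round(d['p'],2),[round(float(v),3) for v in d['location']]) for l in('right_stop','rail') for d in search_frame(c,l)][:5])
a=cv2.resize(cv2.imread('pics/top2.png')[125:245,170:350],(800,533),interpolation=cv2.INTER_CUBIC)
cv2.imwrite('pics/c2.png',a)
E
```

```text
t 21.87 C [ 1.7 50.5] z 60.0 F [-4.09 -0.98  2.56] w 0.367 ff 63.2
 t 22.38 C [ 1.9 50.5] z 60.0 F [ 0.21 -0.31  0.03] w 0.899 ff 0.0
 t 22.98 C [ 1.7 50.5] z 149.9 F [-0.18 -0.12 -0.28] w 0.897 ff 0.0
 t 24.19 C [-205.6 -192.1] z 140.2 F [0.21 0.11 0.54] w 0.902 ff 0.0
top [(0.96, [0.653, 0.089, 0.071]), (0.78, [0.355, -0.612, 0.039]), (0.75, [0.222, 0.26, 0.037]), (0.67, [0.265, -0.261, 0.035])]
side [(0.92, [0.259, -0.274, 0.03]), (0.66, [0.434, -0.186, 0.03]), (0.6, [0.225, 0.241, 0.034]), (0.56, [0.355, -0.627, 0.038])]
```

View pics/c2.png

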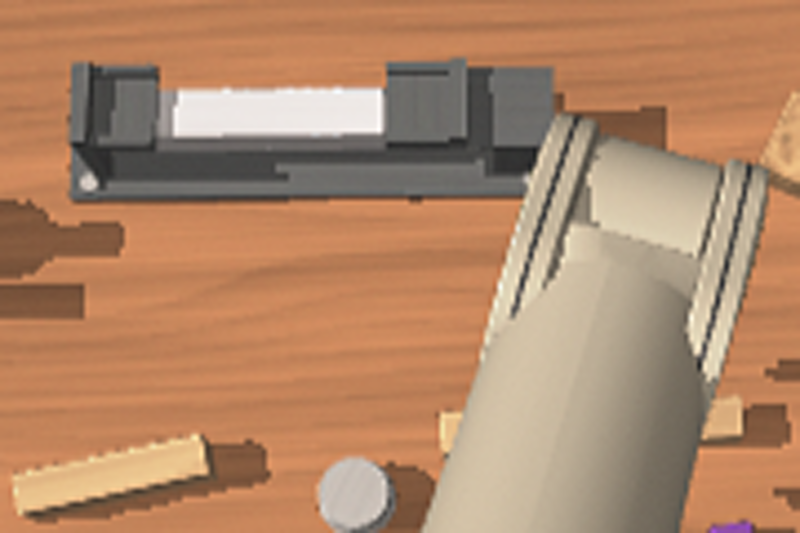

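The sleeve is out by about 70 mm: the right stop moved from crop x=197 to 90. The slack is now about 34 mm, so the rail centre goes at cradle y≈+19 mm. Next is picking the rail.

```bash
python3 - <<'E'
from h import *
servo_line([.441,-.164,.030],velocity=.15);st('down')
grip(0.0);st('grip')
q=np.array(get_state()['ee_pos']);print(q);servo_line(q+[0,0,.15],velocity=.15);st('up');pause(.1);st()
t=W(.0019,.019,.16);goto(t,ROT);st('over')
import cv2
for n in('top','side'):
    cv2.imwrite(f'pics/{n}3.png',camera(n)['frame'][:,:,::-1])
a=cv2.resize(cv2.imread('pics/side3.png')[120:270,230:400],(400,353),interpolation=cv2.INTER_CUBIC)
b=cv2.resize(cv2.imread('pics/top3.png')[100:250,160:330],(400,353),interpolation=cv2.INTER_CUBIC)
cv2.imwrite('pics/c3.png',np.hstack([a,b]))
E
```

```text
down t 25.38 C [-206.2 -193.2] z 30.7 F [ 0.87 -0.45  0.42] w 0.896 ff 0.0
grip t 25.88 C [-206.1 -192.9] z 30.6 F [-1.6   0.75  6.48] w 0.316 ff 59.9
[ 0.44157861 -0.1639972   0.03060551]
up t 27.03 C [-206.7 -192.8] z 179.8 F [-0.08 -0.25 -2.38] w 0.317 ff 59.1
 t 27.13 C [-206.6 -192.9] z 179.8 F [-0.08 -0.15 -1.09] w 0.316 ff 59.1
over t 28.27 C [ 1.6 16.7] z 160.5 F [ 0.3   0.58 -0.8 ] w 0.321 ff 59.0
```

View pics/c3.png

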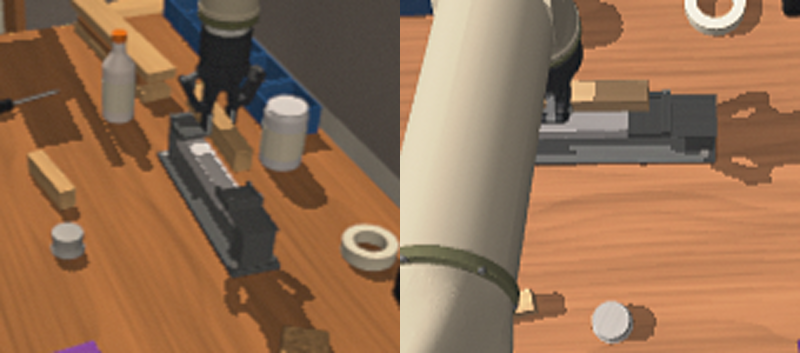

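The rail is held over the cradle. Its −y end is at right-panel (649,81), where it sits above the left ledge. I'll check that against the model, then lower by feel.

```bash
python3 - <<'E'
from h import *
c=camera('top')
u0=np.array([160,100])+np.array([249,81])/2.353
g=least_squares(lambda v:proj(c,W(.0016+.014,v[0],.166))[0]-u0,[-.085],x_scale=.01)
print('end y',g.x,'want',cy()-.102,proj(c,W(.0156,cy()-.102,.166)),u0)
if abs(g.x[0]-(cy()-.102))<.009:
    servo_line(W(.0019,.019,.1175),velocity=.1);b=Fm(3);st('near')
    z=.1175
    while z>.104:
        z-=.001;servo_line(W(.0019,.019,z),velocity=.03);f=F()
        print(round(z,4),get_state()['ee_pos'][2].round(4),(f-b).round(2))
        if f[2]-b[2]>3.5: break
    st()
    import cv2
    for n in('top','side'):
        cv2.imwrite(f'pics/{n}4.png',camera(n)['frame'][:,:,::-1])
    a=cv2.resize(cv2.imread('pics/side4.png')[150:250,270:370],(400,400),interpolation=cv2.INTER_CUBIC)
    b=cv2.resize(cv2.imread('pics/top4.png')[110:210,180:310],(400,400),interpolation=cv2.INTER_CUBIC)
    cv2.imwrite('pics/c4.png',np.hstack([a,b]))
E
```

```text
end y [-0.08753744] want -0.08490378332985668 [[264.86527605 132.98827178]] [265.82235444 134.4241394 ]
near t 29.02 C [ 2.1 18.9] z 117.9 F [ 0.36 -0.38 -1.16] w 0.315 ff 59.0
0.1165 0.1169 [-0.41 -0.55 -0.76]
0.1155 0.1155 [ 1.26  0.41 -0.18]
0.1145 0.1144 [ 0.19 -0.44  0.16]
0.1135 0.1134 [0.14 0.22 0.95]
0.1125 0.1127 [ 0.47 -0.17  3.  ]
0.1115 0.1127 [-4.38  0.31 12.1 ]
 t 30.52 C [ 2.1 19. ] z 112.7 F [-4.67  0.52 10.71] w 0.313 ff 60.5
```

```bash
ls pics
```

```text
c2.png
c3.png
c4.png
ca.png
cb.png
s1.png
side0.png
side2.png
side3.png
side4.png
top0.png
top2.png
top3.png
top4.png
```

Contact came at TCP z=0.1127 m, which puts the underside at 82.1 mm, so the rail is seated on the ledges. Unload, release and retreat.

```bash
python3 - <<'E'
from h import *
servo_line(W(.0021,.019,.1126),velocity=.03);st()
grip(0.6);st('open')
servo_line(W(.0021,.019,.22),velocity=.15);st('up')
goto([.42,.25,.32],ROT);st('away')
import cv2
for n in('top','side'):
    cv2.imwrite(f'pics/{n}5.png',camera(n)['frame'][:,:,::-1])
a=cv2.resize(cv2.imread('pics/side5.png')[150:250,270:370],(400,400),interpolation=cv2.INTER_CUBIC)
b=cv2.resize(cv2.imread('pics/top5.png')[110:210,180:310],(400,308),interpolation=cv2.INTER_CUBIC)
b=cv2.copyMakeBorder(b,0,92,0,0,cv2.BORDER_CONSTANT)
cv2.imwrite('pics/c5.png',np.hstack([a,b]))
E
```

```text
t 30.88 C [ 2.2 19. ] z 112.7 F [-0.28 -0.02  2.68] w 0.321 ff 59.6
open t 31.23 C [ 2.1 19. ] z 112.5 F [ 0.7  -0.28 -0.92] w 0.6 ff 0.0
up t 32.1 C [ 1.6 19.1] z 218.9 F [-0.16 -0.49  0.59] w 0.599 ff 0.0
away t 33.37 C [-244.8  219.1] z 319.7 F [ 0.22 -0.27  0.14] w 0.6 ff 0.0
```

View pics/c5.png

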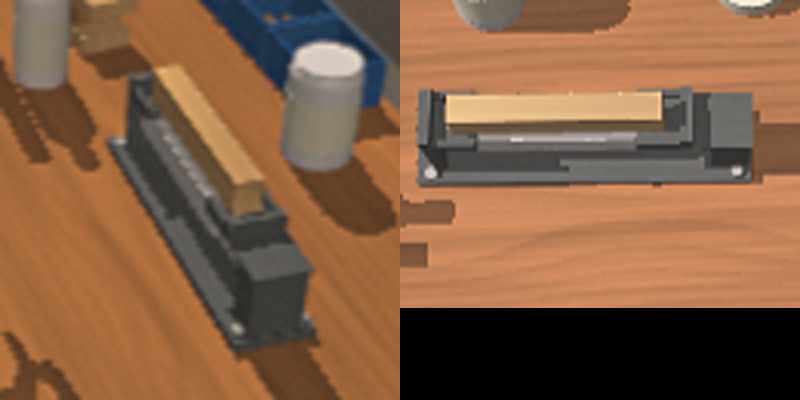

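The rail lies level on both ledges, spanning (446–662) in the right panel between the stops at about 432 and 680. Handing in.

```bash
python3 -c "
from bench import *
print(sign_off())"
```

```text
the job is handed in; nothing more can be done
None
```

The job is handed in at about 33 s on the robot's clock: the sleeve was drawn out about 70 mm until the button blocked it at roughly 8 N, and the long rail lies flat on both ledges between the stops. I could not see the button, so its popping out is known only by feel.

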